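# Refit the filler cap of the casting pot

### The job

Put the loose filler cap back on the neck of the casting pot: set it down gently on the neck with its grip bar in line with the drain tap, turn it backwards (anticlockwise from above) until it clicks down at its thread start, then screw it forwards (clockwise) until it is fully home, and let go. The neck has stops, so never force the cap, and leave the other things on the bench as they are.

Things in the scene. Friction and masses are not known exactly. Their poses are not given: they have to be found in the camera images.
- cap_bar (a point): Loose charcoal plastic filler cap, upright on the bench: twelve-sided cup open downwards, 56 mm across, 41 mm tall, about 0.18 kg, with a grip bar 50 mm long, 14 mm wide, 30 mm tall on its flat top. This point is the bar's centre, 56 mm above the cap's underside, 15 mm above its flat top. x runs along the bar, z up; a half turn about z makes no difference.
- cap_pins (a point): Point on the cap's axis level with its two steel pins, 3.5 mm above its underside. The pins, 5 mm thick, point inwards from the skirt along the bar's direction and ride on or under the neck's thread; above them a 36 mm bore slides on the neck's core with 1 mm clearance. Held loosely between the fingers, the cap drops by its own weight; clamped, the hand must follow its rise and fall.
- neck_tip (a point): Tip of the steel filler neck, upright in the middle of the fixed casting pot, 145 mm above the bench. +x points to the brass drain tap, so x is the tap's line. Smooth core 34 mm in diameter, its top 7 mm tapered to 22 mm. With the bar in line with the tap the cap comes to rest with its pins on the thread ribs, cap_bar 26 to 32 mm above this point. Clockwise from there is blocked by a stop.
- thread_top (a point): On the neck's axis at the top of its thread, 23 mm below neck_tip. Two-start thread, 46 mm across, starts half a turn apart, at an unknown angle: 25 to 90 degrees anticlockwise of bar-in-line. Backing climbs 5.8 mm per 100 degrees, then the pins fall 9 mm off the rib ends (click; cap_bar then 23 mm above neck_tip) into a gap; a solid stop follows about 20 degrees farther.
- bar_home (a point): Where cap_bar is once the cap is fully home: on the neck's axis, 17.7 mm above neck_tip. After the click, turning clockwise takes the pins under the ribs and draws the cap down 5.8 mm per 100 degrees, over 90 to 120 degrees, to a solid stop. Light finger torque turns it; at most 0.5 N m is wanted at the stops.
- pot: Casting pot: aluminium drum 160 mm across and 100 mm tall, fixed to the bench, with the filler neck on top and a brass drain tap reaching 110 mm from its axis, 20 to 54 mm above the bench, at its +x side. Origin at the centre of its underside, z up.
- cap: The loose cap again, whole: origin at the centre of its underside, x along the bar, z up.
- cast_a: bystander: pale cast candlestick, 60 mm across its foot, 125 mm tall; origin at its underside; leave alone
- cast_b: bystander: dark cast candlestick, 66 mm across its foot, 100 mm tall; origin at its underside; leave alone
- tape: bystander: roll of paper tape, 90 mm across, 24 mm tall, lying flat; origin at its underside; leave alone
- scraper: bystander: flat spatula lying on the bench along its own x; leave alone
Mind the look-alikes: they are no part of the job. Leave any blue or white look-alike of the cap alone.

How it is judged:
By the outcome, as a careful person would: the job done as asked, in the order asked, and still so for the second after the job is handed in, with the robot touching nothing.
It also fails if it takes over 72 s, if anything falls off the work surface, if the arm or the gripper's body presses on something with over 40 N, if the wrist force passes 120 N, or if a joint passes its speed limit or range.

### The arm

A 7-joint arm with a two-finger parallel gripper is mounted at the origin on the work surface. World frame = base frame: x ahead of the robot, y to its left, z up, the work surface at z = 0. Lengths are in mm, angles in rad, forces in N, time in s.
With the tool pointing down it reaches from about 400 to 925 mm from the base axis. Payload 5.6 kg.
Tool frame: the origin (TCP) lies at the centre of the arm's flange, where the gripper is bolted on; the fingertips stand 173 mm ahead of it and the grasp point (between the pads) lies 155 mm ahead of it; z points along the fingers, y is the line along which they close (so a half turn about z gives the same grasp; the last joint's range is limited). The gripper opens to 85 mm and grips with 20 to 120 N. Pads are 22 mm wide; open, the fingers measure 114 mm over their backs; the gripper's body (76 mm by 85 mm) begins 54 mm behind the grasp point. The pads swing forward as they close: fully open they stand 13 mm farther back than shut.
Start: joints at [-1.276, 0.468, -0.012, 1.603, 0.006, 1.071, -0.056], TCP at [215.45, 613.256, 404.69] pointing down, gripper open.
Joint ranges: [-2.53, 2.53], [-0.31, 2.02], [-1.57, 1.55], [0.28, 2.44], [-1.29, 4.43], [0.15, 1.84], [-2.92, 2.92]. Speed limits (rad/s): [2.57, 2.57, 3.14, 3.14, 3.14, 3.14, 3.14].

### API

Orientations are given as a 3x3 rotation matrix whose columns are the frame's x, y, z axes.
In Python, from bench import env gives the robot as it stands. The module is installed in compiled form; this text tells all that it offers.
- The arm moves only by the tool send_rows, never from a script. Its argument "targets" is a list of rows, each a list of 6 numbers: the shift along the world's x, y, z in cm, then the turn, a rotation vector about the world's x, y, z in degrees. In form: [[tx, ty, tz, ax, ay, az], ...]. A call has exactly 10 rows; each row shifts and turns the commanded pose from where the row before left it; what a row does not reach is not made up. A row lasts 1/12 s, in which the tool goes at most 41.7 mm and 7.16 degrees, less where a joint would pass 70% of its speed; a pose out of reach is approached as far as the arm can. A call with a gripper value outside its range is refused whole. "fingers" is the closure in counts, from 0 (fully open) to 255 (shut), set as the call begins (left out, the last holds). The fingers move at their own pace and stop on an object; "force" is the grip in N (left out, the last holds). Time passes only in rows, so rows that do not move let the fingers close, or fill a call up. It gives the time, the measured TCP pose, the force, the opening and the grip force at its end, in the units of the state.
- env.get_state(): the state, without advancing time (a new reading comes with each control period).
- env.get_image(name): name is "scene" or "top" or "wrist"; returns a dict with "pixels" (400x640x3 uint8, red, green, blue), "fovy" (degrees; the focal length in pixels is half the picture's height over the tangent of half this angle, whatever the lens; pixels are square), "cx", "cy" (the principal point, pixels), "origin" and "attitude" of the camera in the world; the wrist camera has in their place "tool_from_camera" (4x4, takes a point from camera to tool coordinates, whose origin is the TCP and whose axes are the flange's). Camera axes: x right, y up, looking along -z (the intrinsics and any distortion apply to the point x, -y, -z); pixel columns grow to the right and rows downward; lengths in mm; the calibration is good to about 2 mm. A picture is of the moment at which its call begins: read the wrist's pose just before it. There is no depth.
- env.sign_off(): hands the job in; it is judged then, once.
The state is a dict: "clock": time; "q": joint angles; "qd": joint speeds; "joint_torque": joint torques, N m; "tcp_pos": TCP position; "eef_rot": TCP orientation; "ft_force": force on the tool from outside, world axes, zero at the start; "moment": the same for the moment, N m; "finger_gap": opening from 0.0 (shut) to 1.0 (fully open); "finger_force": force on a finger pad.
Only numpy, scipy, OpenCV 4.12 (cv2) and the standard library are available. Lean on these libraries where they do the work, as an engineer would, in place of code of your own. Each camera call takes 0.05 s, during which the arm holds its last target. There are 200 camera calls.

## Working session

There is one attempt and no reset: what is moved stays moved. The work goes in short steps, Python scripts to look and compute and a tool call to move; the robot and the scene stay as the last step left them, time stands still between calls to the robot, and variables do not carry over. Pictures are saved under pics/ and viewed, at most 12 in all, crops included, and the job is handed in when it is done.

Besides the shell and the picture viewer there is one more tool, called after "Call:" as name(argument=value, ...) on one line, values as JSON. send_rows: Moves the arm, as the interface text tells. Its arguments: {"type":"object","properties":{"targets":{"type":"array"},"fingers":{"type":"number"},"force":{"type":"number"}},"required":["targets"]}

```bash
mkdir -p pics
cat > h.py <<'E'
import numpy as np, cv2
from bench import env
def save(n,f,im=None):
    r=env.get_image(n); cv2.imwrite('pics/'+f,r['pixels'][:,:,::-1]); return r
E
python3 - <<'E'
from h import *
s=env.get_state(); print({k:np.round(v,3).tolist() for k,v in s.items()})
for n in ['scene','top','wrist']:
    r=save(n,n+'0.png'); np.save('pics/'+n+'0.npy',{k:v for k,v in r.items()},allow_pickle=True)
    print(n,{k:(np.round(v,3).tolist() if not isinstance(v,str) else v) for k,v in r.items() if k!='pixels'})
E
```

```text
{'clock': 0.0, 'q': [-1.276, 0.468, -0.012, 1.604, 0.006, 1.071, -0.056], 'qd': [-0.0, -0.0, -0.001, -0.002, 0.0, 0.001, -0.0], 'joint_torque': [0.0, -53.239, 0.022, -25.13, 0.012, 0.008, 0.0], 'tcp_pos': [215.367, 613.013, 403.729], 'eef_rot': [[-0.943, 0.331, -0.0], [0.331, 0.943, -0.002], [-0.0, -0.002, -1.0]], 'ft_force': [-0.093, -0.58, -0.548], 'moment': [-0.048, -0.014, -0.055], 'finger_force': 0.0, 'finger_gap': 1.002}
scene {'fovy': 51.278, 'cx': 311.79, 'cy': 196.336, 'origin': [1291.385, 360.736, 800.611], 'attitude': [[-0.402, -0.591, 0.699], [0.916, -0.268, 0.3], [0.01, 0.761, 0.649]]}
top {'fovy': 43.238, 'cx': 330.584, 'cy': 201.314, 'origin': [467.859, 11.045, 1454.639], 'attitude': [[-0.024, 0.997, -0.074], [-0.999, -0.026, -0.028], [-0.03, 0.073, 0.997]]}
wrist {'fovy': 60.801, 'cx': 316.834, 'cy': 203.695, 'tool_from_camera': [[0.0, 0.956, 0.292, 75.211], [1.0, 0.0, -0.001, -0.985], [-0.001, 0.292, -0.956, 30.99], [0.0, 0.0, 0.0, 1.0]]}
```

View pics/scene0.png

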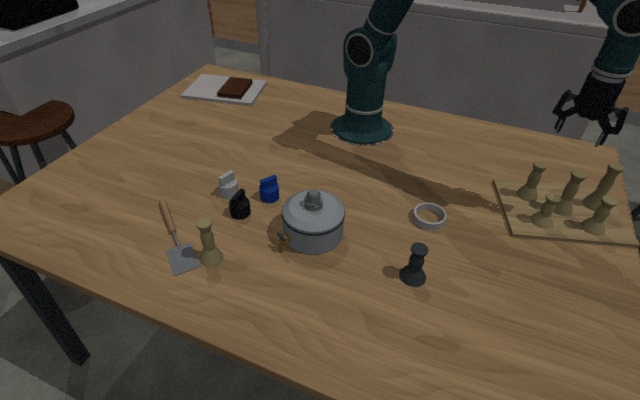

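View pics/top0.png

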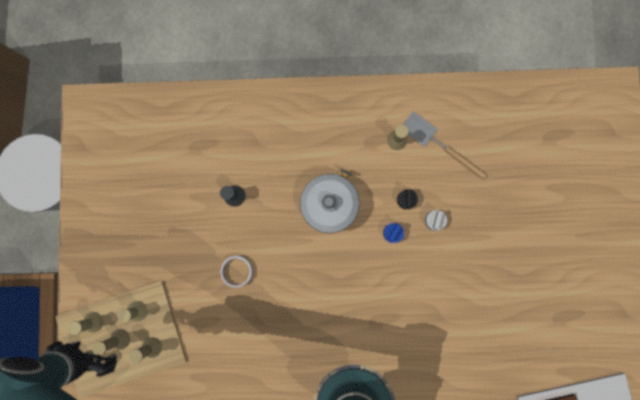

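Candidates for the cap are charcoal at scene (240,206) / top (407,199), blue at (269,189) / (394,233), white at (229,184) / (436,220), and the dark candlestick at (413,265) / (234,195). By the description I choose the charcoal one. The pot's neck is at top (330,202), and the tap is at top (347,173) / scene (283,240).

```bash
cat >> h.py <<'E'
def ray(r,u,v,pose=None):
    f=r['pixels'].shape[0]/2/np.tan(np.radians(r['fovy'])/2)
    d=np.array([(u-r['cx'])/f,-(v-r['cy'])/f,-1.])
    if 'origin' in r: o=np.array(r['origin']);R=np.array(r['attitude'])
    else:
        T=np.array(r['tool_from_camera']);Rt=np.array(pose['eef_rot']);o=Rt@T[:3,3]+np.array(pose['tcp_pos']);R=Rt@T[:3,:3]
    d=R@d; return o,d/np.linalg.norm(d)
def plane(od,z): o,d=od; return o+d*(z-o[2])/d[2]
def tri(a,b):
    (o1,d1),(o2,d2)=a,b
    t=np.linalg.lstsq(np.c_[d1,-d2],o2-o1,rcond=None)[0]
    p,q=o1+t[0]*d1,o2+t[1]*d2; return (p+q)/2,np.linalg.norm(p-q)
E
python3 - <<'E'
from h import *
S=np.load('pics/scene0.npy',allow_pickle=True).item();T=np.load('pics/top0.npy',allow_pickle=True).item()
for n,a,b in [('captop',(240,199),(407,199)),('neck',(313,193),(329,201)),('tap',(283,240),(347,172)),('blue',(269,182),(394,233)),('white',(229,177),(436,220))]:
    print(n,np.round(tri(ray(S,*a),ray(T,*b))[0]),tri(ray(S,*a),ray(T,*b))[1], np.round(plane(ray(T,*b),60)))
c=S['pixels'][170:260,190:350,::-1]; cv2.imwrite('pics/crop0.png',cv2.resize(c,None,fx=5,fy=5,interpolation=2))
E
```

```text
captop [ 573. -163.   49.] 0.2597198670149972 [ 572. -161.   60.]
neck [566.  52. 140.] 0.5164942297265315 [572.  54.  60.]
tap [653.   5.  36.] 7.179725675705633 [652.   2.  60.]
blue [ 479. -123.   54.] 0.44408225821681635 [ 479. -122.   60.]
white [ 512. -238.   58.] 2.9218689710871355 [ 512. -239.   60.]
```

View pics/crop0.png

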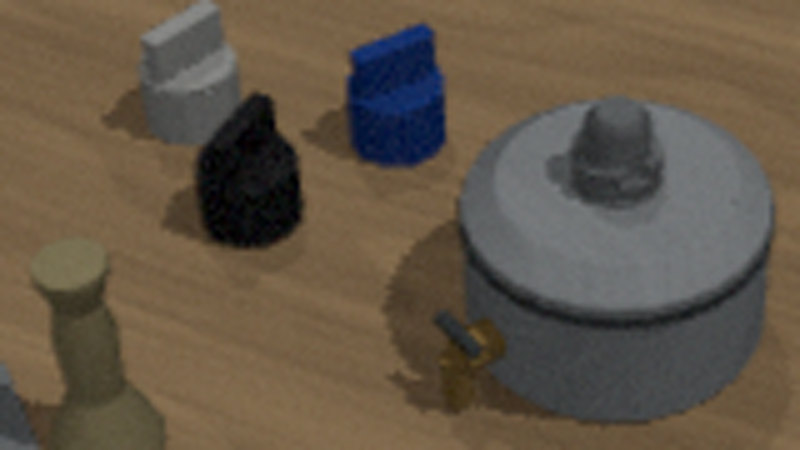

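The crop shows the charcoal cap with its bar at crop (250,165). It is a dark twelve-sided cup, clearly neither the blue one (395,95) nor the white one (190,75). The neck is at (617,140) and the tap at (460,360). I'm moving over the pot for a close look.

Call:
send_rows(targets=[[1.95,-3.1,0,0,0,0],[1.95,-3.1,0,0,0,0],[1.95,-3.1,0,0,0,0],[1.95,-3.1,0,0,0,0],[1.95,-3.1,0,0,0,0],[1.95,-3.1,0,0,0,0],[1.95,-3.1,0,0,0,0],[1.95,-3.1,0,0,0,0],[1.95,-3.1,0,0,0,0],[1.95,-3.1,0,0,0,0]], fingers=0)

```text
clock: 0.98
tcp_pos: [411.0, 301.5, 404.7]
eef_rot: [[-0.944, 0.331, -0.0], [0.331, 0.944, 0.0], [0.0, 0.0, -1.0]]
ft_force: [-0.0, 0.5, 0.1]
finger_gap: 1.003
finger_force: 0.0
```

Call:
send_rows(targets=[[1.95,-3.1,0,0,0,0],[1.95,-3.1,0,0,0,0],[1.95,-3.1,0,0,0,0],[1.95,-3.1,0,0,0,0],[1.95,-3.1,0,0,0,0],[1.95,-3.1,0,0,0,0],[1.95,-3.1,0,0,0,0],[1.95,-3.1,0,0,0,0],[0,0,0,0,0,0],[0,0,0,0,0,0]])

```text
clock: 1.82
tcp_pos: [567.0, 52.7, 404.3]
eef_rot: [[-0.942, 0.336, -0.0], [0.336, 0.942, -0.001], [0.0, -0.001, -1.0]]
ft_force: [-0.4, 1.2, -0.2]
finger_gap: 0.995
finger_force: 0.0
```

Run:
```python
from h import *
s=env.get_state(); print(s['clock'],s['q'],s['tcp_pos'],s['eef_rot'],s['ft_force'])
r=save('wrist','w1.png'); np.save('pics/w1.npy',{'s':s,'r':r},allow_pickle=True)
```

```text
1.8167 [-0.38169882  0.33351123  0.28547086  1.82077752 -0.10844691  1.00303545
  1.17525253] [567.04637558  52.73516984 404.29113248] [[-9.41788027e-01  3.36207037e-01 -3.75288135e-04]
 [ 3.36207246e-01  9.41787510e-01 -9.86825391e-04]
 [ 2.16640376e-05 -1.05555493e-03 -9.99999443e-01]] [-0.36237345  1.16802716 -0.22300866]
```

View pics/w1.png

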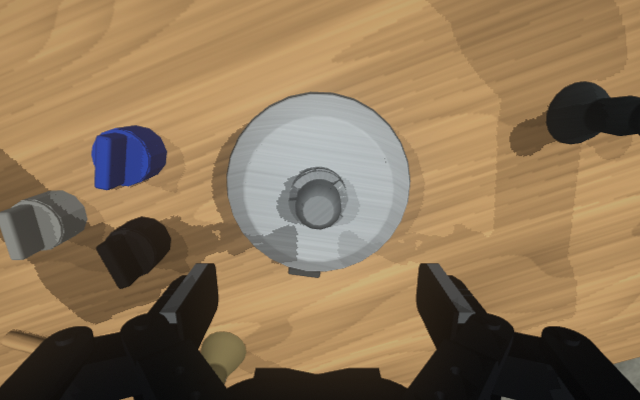

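The wrist view shows the neck tip at about (321,207), the tap handle peeking out at (304,271), the charcoal cap at (135,252), blue at (128,157) and white at (42,225). I'm moving to the tap side for a second view of both the cap and the tap.

Call:
send_rows(targets=[[2.5,-2.2,0.8,0,0,0],[2.5,-2.2,0.8,0,0,0],[2.5,-2.2,0.8,0,0,0],[2.5,-2.2,0.8,0,0,0],[2.5,-2.2,0.8,0,0,0],[0,0,0,0,0,0],[0,0,0,0,0,0],[0,0,0,0,0,0],[0,0,0,0,0,0],[0,0,0,0,0,0]])

```text
clock: 2.7
tcp_pos: [690.9, -52.8, 444.5]
eef_rot: [[-0.944, 0.329, -0.001], [0.329, 0.944, 0.001], [0.001, 0.001, -1.0]]
ft_force: [-0.6, -0.2, 0.3]
finger_gap: 1.002
finger_force: 0.0
```

Run:
```python
from h import *
s=env.get_state(); print(s['clock'],s['q'],s['tcp_pos'],s['ft_force'])
r=save('wrist','w2.png'); np.save('pics/w2.npy',{'s':s,'r':r},allow_pickle=True)
```

```text
2.7 [-0.18969558  0.51653137  0.32293668  1.46122206 -0.17058535  1.19215509
  1.39271715] [690.87704317 -52.75710156 444.54217579] [-0.56466134 -0.1682042   0.34097388]
```

View pics/w2.png

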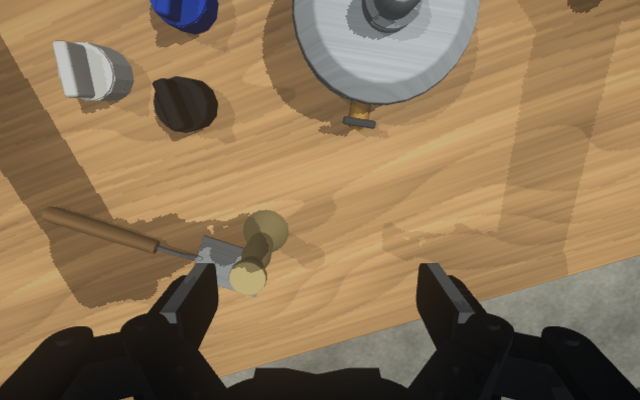

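The second view shows the charcoal cap at (185,103) with its bar running from upper-left to lower-right, the tap at (359,115) below the drum, and the neck at (390,10). Next is one enlarged montage for exact pixels.

Run:
```python
from h import *
a=np.load('pics/w1.npy',allow_pickle=True).item()['r']['pixels'];b=np.load('pics/w2.npy',allow_pickle=True).item()['r']['pixels']
def c(p,u,v,g,w=80,h=60):
    x=p[v:v+h,u:u+w,::-1].astype(float)/255; x=(np.clip(x,0,1)**g*255).astype('uint8')
    return cv2.resize(x,(400,300),interpolation=cv2.INTER_CUBIC)
m=np.vstack([np.hstack([c(a,280,165,1.),c(a,95,210,.4,)]),np.hstack([c(b,145,70,.4),c(b,325,80,.6)])])
cv2.imwrite('pics/m.png',m)
```

```text
(no output)
```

View pics/m.png

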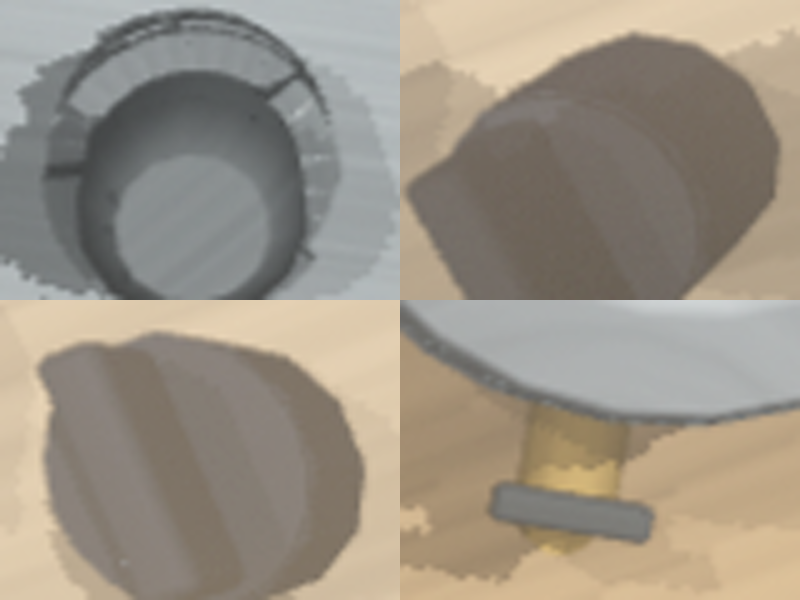

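Run:
```python
from h import *
A=np.load('pics/w1.npy',allow_pickle=True).item();B=np.load('pics/w2.npy',allow_pickle=True).item()
S=np.load('pics/scene0.npy',allow_pickle=True).item();T=np.load('pics/top0.npy',allow_pickle=True).item()
w1=lambda u,v:ray(A['r'],u,v,A['s']); w2=lambda u,v:ray(B['r'],u,v,B['s'])
m2=lambda x,y:w2(145+x/5,70+(y-300)/5); mt=lambda x,y:w2(325+(x-400)/5,80+(y-300)/5)
ang=lambda p,q:np.degrees(np.arctan2(*(q-p)[1::-1]))
n=plane(w1(318.6,210.6),145); print('neck',n, 'tri scene',tri(w1(318.6,210.6),ray(S,313.3,191.5)))
# drum outer circle w1: threshold contour ellipse
h=[plane(mt(493,498),54),plane(mt(650,527),54)]; mid=(h[0]+h[1])/2
print('handle',h,ang(*h),'axis',ang(n,mid),np.linalg.norm((mid-n)[:2]))
b1=[plane(mt(524,450),43),plane(mt(622,450),43)]; print('barrel',b1,ang(n,(b1[0]+b1[1])/2))
for z in (71,):
  e=[plane(m2(100,345),z),plane(m2(195,592),z)];g=[plane(m2(45,370),z),plane(m2(130,595),z)]
  print('bar',ang(*e),ang(*g),e,g,plane(m2(118,470),z))
# blue body centroid of silhouettes for cap in w2: dark mask
p=B['r']['pixels'].astype(int); k=((p.max(2)<75)).astype('uint8')[60:145,140:230]
nn,l,st,c=cv2.connectedComponentsWithStats(k); i=1+st[1:,4].argmax(); print(st[i],c[i]+[140,60])
```

```text
neck [566.64512565  53.04606675 145.        ] tri scene (array([566.53697205,  53.13429196, 145.29163011]), np.float64(0.11843895760684167))
handle [array([646.81977019,  -8.74546449,  54.        ]), array([663.00844873,  20.03980272,  54.        ])] 60.64683458660762 axis -28.23501922184089 100.19016419482139
barrel [array([640.47684985,   1.02297023,  43.        ]), array([647.24342692,  20.44129689,  43.        ])] -28.722801894578275
bar -3.6097404898759313 -4.585306599471169 [array([ 554.49216025, -157.59073863,   71.        ]), array([ 601.85956053, -160.57892744,   71.        ])] [array([ 555.08496284, -169.45067898,   71.        ]), array([ 598.17527379, -172.90652134,   71.        ])] [ 576.0767896  -164.54595039   71.        ]
[  13   17   65   56 2834] [184.35815102 103.60868031]
```

The neck is at (566.6, 53.1, 145.3) by two views, which matches the given height. The tap direction is about −28.8° and the bar angle about −4°. I'm going above the cap for a closer look.

Call:
send_rows(targets=[[-1.9,-1.87,-2.2,0,0,2.5],[-1.9,-1.87,-2.2,0,0,2.5],[-1.9,-1.87,-2.2,0,0,2.5],[-1.9,-1.87,-2.2,0,0,2.5],[-1.9,-1.87,-2.2,0,0,2.5],[-1.9,-1.87,-2.2,0,0,2.5],[0,0,0,0,0,0],[0,0,0,0,0,0],[0,0,0,0,0,0],[0,0,0,0,0,0]])

```text
clock: 3.58
tcp_pos: [578.5, -165.7, 313.7]
eef_rot: [[-0.997, 0.074, 0.002], [0.074, 0.997, 0.0], [-0.002, 0.0, -1.0]]
ft_force: [0.3, -0.1, 1.5]
finger_gap: 0.998
finger_force: 0.0
```

Run:
```python
from h import *
s=env.get_state(); print(s['clock'],s['q'],s['tcp_pos'],s['ft_force'])
r=env.get_image('wrist'); np.save('pics/w3.npy',{'s':s,'r':r},allow_pickle=True)
x=(np.clip(r['pixels'][100:300,190:450,::-1]/255.,0,1)**.45*255).astype('uint8')
cv2.imwrite('pics/w3.png',cv2.resize(x,None,fx=3,fy=3,interpolation=2))
```

```text
3.5833 [ 0.02405858  0.49577845  0.26137649  1.81429606 -0.16542364  0.85035337
  1.86112503] [ 578.54041025 -165.70044178  313.74335164] [ 0.33122753 -0.13189788  1.45447332]
```

View pics/w3.png

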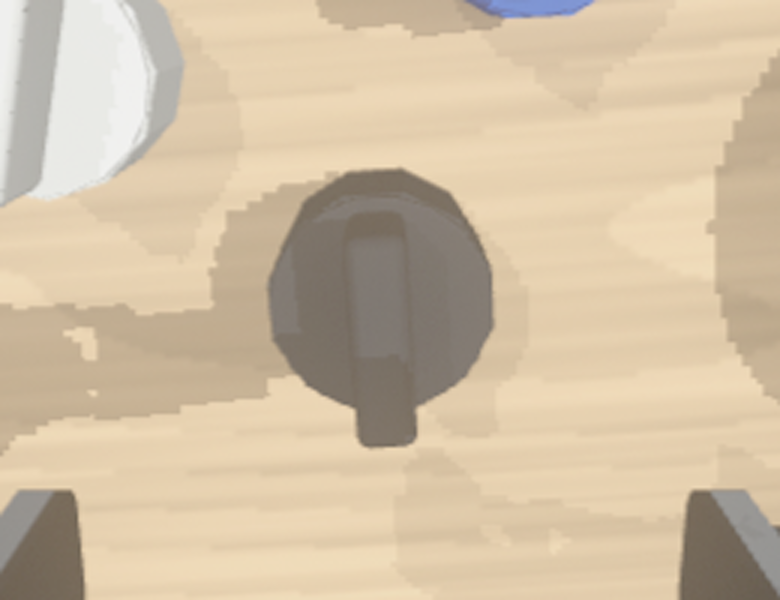

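The crop shows the bar's top face from about (378,238) to (387,445), with the fingers symmetric about x = 382.

Run:
```python
from h import *
A=np.load('pics/w3.npy',allow_pickle=True).item()
B=np.load('pics/w2.npy',allow_pickle=True).item()
w=lambda x,y:ray(A['r'],190+x/3,100+y/3,A['s'])
for z in (71,):
  c=[plane(w(*p),z) for p in [(349,238),(405,238),(358,445),(417,445)]]
  a=(c[0]+c[1])/2;b=(c[2]+c[3])/2;print(np.round(c,1),(a+b)/2,np.linalg.norm(a-b),np.degrees(np.arctan2(*(b-a)[1::-1])),[np.degrees(np.arctan2(*(c[i+2]-c[i])[1::-1])) for i in (0,1)])
# height check: far-left corner of top face in w2 (montage 38..)
print(tri(w(349,238),ray(B['r'],145+75/5,70+45/5,B['s'])), tri(w(405,238),ray(B['r'],145+103/5,70+45/5,B['s'])))
```

```text
[[ 551.7 -170.9   71. ]
 [ 552.5 -159.1   71. ]
 [ 599.5 -172.8   71. ]
 [ 600.4 -159.6   71. ]] [ 576.02529321 -165.58128078   71.        ] 47.86169424306424 -1.473617263528583 [np.float64(-2.339418222441951), np.float64(-0.6091554781805217)]
(array([ 552.38967091, -169.12746854,   59.19990586]), np.float64(5.973253285036258)) (array([ 553.72179283, -158.99196444,   65.8696467 ]), np.float64(0.04400796801200813))
```

Call:
send_rows(targets=[[-0.2,0,-1.6,0,0,2],[0,0,-1.6,0,0,0],[0,0,-1.6,0,0,0],[0,0,-1.6,0,0,0],[0,0,-1.6,0,0,0],[0,0,-1.4,0,0,0],[0,0,0,0,0,0],[0,0,0,0,0,0],[0,0,0,0,0,0],[0,0,0,0,0,0]], fingers=0)

```text
clock: 4.47
tcp_pos: [576.1, -167.0, 219.9]
eef_rot: [[-0.999, 0.041, 0.002], [0.041, 0.999, -0.0], [-0.002, -0.0, -1.0]]
ft_force: [0.4, -0.0, 0.4]
finger_gap: 1.004
finger_force: 0.0
```

Call:
send_rows(targets=[[0,0,0,0,0,0],[0,0,0,0,0,0],[0,0,0,0,0,0],[0,0,0,0,0,0],[0,0,0,0,0,0],[0,0,0,0,0,0],[0,0,0,0,0,0],[0,0,0,0,0,0],[0,0,0,0,0,0],[0,0,0,0,0,0]], fingers=255, force=40)

```text
clock: 5.3
tcp_pos: [575.4, -166.9, 218.6]
eef_rot: [[-0.999, 0.041, -0.0], [0.041, 0.999, 0.0], [0.0, 0.0, -1.0]]
ft_force: [0.5, 1.1, 0.4]
finger_gap: 0.152
finger_force: 45.6
```

Call:
send_rows(targets=[[0,0,1,0,0,0],[0,0,1.7,0,0,0],[0,0,1.9,0,0,0],[0,0,1.9,0,0,0],[0,0,1.9,0,0,0],[0,0,1.9,0,0,0],[0,0,1.9,0,0,0],[0,0,1.9,0,0,0],[0,0,1.9,0,0,0],[0,0,1,0,0,0]])

```text
clock: 6.13
tcp_pos: [575.6, -167.3, 391.5]
eef_rot: [[-0.999, 0.042, 0.003], [0.042, 0.999, -0.001], [-0.003, -0.001, -1.0]]
ft_force: [0.9, -0.6, -1.5]
finger_gap: 0.16
finger_force: 45.3
```

Call:
send_rows(targets=[[-0.1,2,0,0,0,-3],[-0.1,2.75,0,0,0,-3],[-0.1,2.75,0,0,0,-3],[-0.1,2.75,0,0,0,-3],[-0.1,2.75,0,0,0,-3],[-0.1,2.75,0,0,0,-3],[-0.1,2.75,0,0,0,-3],[-0.1,2.75,0,0,0,-3],[-0.1,1.5,0,0,0,-2.5],[0,0,0,0,0,0]])

```text
clock: 6.97
tcp_pos: [565.8, 65.3, 388.3]
eef_rot: [[-0.878, 0.478, -0.001], [0.478, 0.878, 0.002], [0.002, 0.001, -1.0]]
ft_force: [0.1, 0.1, -1.9]
finger_gap: 0.153
finger_force: 45.2
```

Run:
```python
from h import *
s=env.get_state(); print(s['clock'],s['q'],s['tcp_pos'],s['eef_rot'],s['ft_force'],s['moment'],s['finger_gap'])
r=env.get_image('wrist'); np.save('pics/w4.npy',{'s':s,'r':r},allow_pickle=True)
q=env.get_image('scene');np.save('pics/s4.npy',q,allow_pickle=True)
f=lambda x:(np.clip(x[:,:,::-1]/255.,0,1)**.5*255).astype('uint8')
a=cv2.resize(f(r['pixels'][170:370,220:420]),(400,400));b=cv2.resize(f(q['pixels'][150:250,265:365]),(400,400),interpolation=2)
cv2.imwrite('pics/w4.png',np.hstack([a,b]))
```

```text
6.9667 [-0.40448578  0.35208563  0.28838361  1.83607354 -0.12166065  0.97134058
  1.00835537] [565.76349577  65.32516876 388.28995549] [[-0.87829791  0.47811206 -0.00128274]
 [ 0.47810929  0.87829812  0.00198053]
 [ 0.00207354  0.0011262  -0.99999722]] [ 0.14019233  0.08798118 -1.88589971] [-0.01185458  0.00178149  0.00119619] 0.1534508322473315
```

View pics/w4.png

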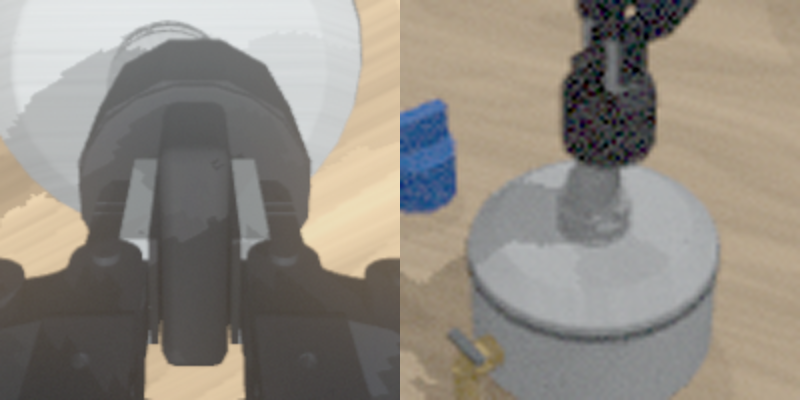

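The cap is held upright with its bar centred between the pads, and it sits above the neck, slightly past it in +y. I'm computing its centre in the hand and the remaining shift.

Run:
```python
from h import *
A=np.load('pics/w4.npy',allow_pickle=True).item();S=dict(A['s']);S['eef_rot']=np.eye(3);S['tcp_pos']=np.zeros(3)
w=lambda x,y:plane(ray(A['r'],220+x/2,170+y/2,S),148)
c=np.array([w(*p) for p in [(162,148),(228,148),(162,365),(223,365)]]);print(np.round(c,1),c.mean(0))
s=env.get_state(); R=s['eef_rot'];print(s['clock'],s['tcp_pos'],np.degrees(np.arctan2(R[1][1],R[0][1])),s['ft_force'])
off=R@np.r_[c.mean(0)[:2],0]; print('cap axis now',s['tcp_pos']+off,'to neck',np.array([566.6,53.1,0])-s['tcp_pos']-off)
```

```text
[[ 23.7  -6.9 148. ]
 [ 23.7   5.4 148. ]
 [-25.   -7.6 148. ]
 [-25.    5.1 148. ]] [ -0.67936974  -1.00695    148.        ]
7.0667 [566.16832676  60.84767612 388.4778817 ] 61.257411652053236 [-0.11056334 -0.60869009 -2.23332335]
cap axis now [566.2797733   59.6381015  388.47856239] to neck [ 3.20226702e-01 -6.53810150e+00 -3.88478562e+02]
```

Call:
send_rows(targets=[[0,-0.7,0,0,0,0],[0,0,-0.5,0,0,0],[0,0,-0.5,0,0,0],[0,0,-0.5,0,0,0],[0,0,-0.5,0,0,0],[0,0,-0.4,0,0,0],[0,0,-0.3,0,0,0],[0,0,0,0,0,0],[0,0,0,0,0,0],[0,0,0,0,0,0]])

```text
clock: 7.9
tcp_pos: [566.6, 53.6, 361.9]
eef_rot: [[-0.876, 0.483, 0.0], [0.483, 0.876, 0.0], [-0.0, 0.0, -1.0]]
ft_force: [0.4, 0.0, -2.0]
finger_gap: 0.158
finger_force: 45.4
```

Call:
send_rows(targets=[[0,0,-0.2,0,0,0],[0,0,-0.2,0,0,0],[0,0,-0.2,0,0,0],[0,0,-0.2,0,0,0],[0,0,-0.2,0,0,0],[0,0,-0.2,0,0,0],[0,0,-0.2,0,0,0],[0,0,-0.1,0,0,0],[0,0,-0.1,0,0,0],[0,0,0,0,0,0]])

```text
clock: 8.73
tcp_pos: [566.4, 53.5, 345.5]
eef_rot: [[-0.876, 0.483, -0.0], [0.483, 0.876, -0.0], [0.0, -0.0, -1.0]]
ft_force: [0.4, 0.2, -2.5]
finger_gap: 0.155
finger_force: 45.3
```

Inside the bore zone with no side force. I'll continue slowly to contact.

Call:
send_rows(targets=[[0,0,-0.06,0,0,0],[0,0,-0.06,0,0,0],[0,0,-0.06,0,0,0],[0,0,-0.06,0,0,0],[0,0,-0.06,0,0,0],[0,0,-0.06,0,0,0],[0,0,-0.06,0,0,0],[0,0,-0.06,0,0,0],[0,0,-0.06,0,0,0],[0,0,-0.06,0,0,0]])

```text
clock: 9.57
tcp_pos: [566.4, 53.6, 339.6]
eef_rot: [[-0.876, 0.483, -0.0], [0.483, 0.876, 0.0], [0.0, 0.0, -1.0]]
ft_force: [0.0, 0.2, -2.1]
finger_gap: 0.155
finger_force: 45.3
```

Call:
send_rows(targets=[[0,0,-0.04,0,0,0],[0,0,-0.04,0,0,0],[0,0,-0.04,0,0,0],[0,0,-0.04,0,0,0],[0,0,-0.04,0,0,0],[0,0,-0.04,0,0,0],[0,0,-0.04,0,0,0],[0,0,0,0,0,0],[0,0,0,0,0,0],[0,0,0,0,0,0]])

```text
clock: 10.4
tcp_pos: [566.4, 53.6, 336.8]
eef_rot: [[-0.876, 0.483, -0.0], [0.483, 0.876, -0.0], [0.0, -0.0, -1.0]]
ft_force: [0.7, 0.2, -2.5]
finger_gap: 0.159
finger_force: 45.3
```

Call:
send_rows(targets=[[0,0,-0.04,0,0,0],[0,0,-0.04,0,0,0],[0,0,-0.04,0,0,0],[0,0,-0.04,0,0,0],[0,0,-0.04,0,0,0],[0,0,0,0,0,0],[0,0,0,0,0,0],[0,0,0,0,0,0],[0,0,0,0,0,0],[0,0,0,0,0,0]])

```text
clock: 11.23
tcp_pos: [566.5, 53.6, 335.6]
eef_rot: [[-0.876, 0.483, 0.0], [0.483, 0.876, 0.0], [-0.0, 0.001, -1.0]]
ft_force: [-3.0, 0.7, 6.0]
finger_gap: 0.156
finger_force: 46.4
```

Contact is gentle (about 8 N), with the bar at about 27.7 mm above the tip, inside the 26–32 mm range. By the climb rate the click should come near 75°. I'm backing anticlockwise and following the climb.

Call:
send_rows(targets=[[0,0,0.02,0,0,3],[0,0,0.02,0,0,3],[0,0,0.02,0,0,3],[0,0,0.02,0,0,3],[0,0,0.02,0,0,3],[0,0,0.02,0,0,3],[0,0,0.02,0,0,3],[0,0,0,0,0,0],[0,0,0,0,0,0],[0,0,0,0,0,0]])

```text
clock: 12.07
tcp_pos: [566.5, 53.5, 336.8]
eef_rot: [[-0.99, 0.138, 0.0], [0.138, 0.99, 0.0], [-0.0, 0.0, -1.0]]
ft_force: [-2.4, -0.2, 5.7]
finger_gap: 0.157
finger_force: 46.4
```

```bash
cat > st.py <<'E'
from h import *
s=env.get_state();R=s['eef_rot'];print(s['clock'],np.round(s['tcp_pos'],1),'yaw',round(float(np.degrees(np.arctan2(R[1][1],R[0][1]))),1),np.round(s['ft_force'],1),np.round(s['moment'],2),s['finger_gap'],'q7',s['q'][6])
E
python3 st.py
```

```text
12.0667 [566.5  53.5 336.8] yaw 82.0 [-2.4 -0.2  5.7] [0.06 0.72 0.08] 0.1567249944911868 q7 1.3716162814393882
```

Call:
send_rows(targets=[[0,0,0.02,0,0,3],[0,0,0.02,0,0,3],[0,0,0.02,0,0,3],[0,0,0.01,0,0,2],[0,0,0,0,0,0],[0,0,0,0,0,0],[0,0,0,0,0,0],[0,0,0,0,0,0],[0,0,0,0,0,0],[0,0,0,0,0,0]])

```text
clock: 12.9
tcp_pos: [566.4, 53.4, 337.4]
eef_rot: [[-0.999, -0.053, 0.0], [-0.053, 0.999, -0.0], [-0.0, -0.0, -1.0]]
ft_force: [-2.6, -0.3, 6.0]
finger_gap: 0.155
finger_force: 46.4
```

Call:
send_rows(targets=[[0,0,0.02,0,0,3],[0,0,0.02,0,0,3],[0,0,0.02,0,0,3],[0,0,0,0,0,0],[0,0,0,0,0,0],[0,0,0,0,0,0],[0,0,0,0,0,0],[0,0,0,0,0,0],[0,0,0,0,0,0],[0,0,0,0,0,0]])

```text
clock: 13.73
tcp_pos: [566.5, 53.3, 338.0]
eef_rot: [[-0.978, -0.208, 0.0], [-0.208, 0.978, -0.0], [-0.0, -0.0, -1.0]]
ft_force: [-2.4, 0.6, 5.3]
finger_gap: 0.16
finger_force: 46.4
```

Call:
send_rows(targets=[[0,0,0.02,0,0,3],[0,0,0.02,0,0,3],[0,0,0.01,0,0,3],[0,0,0,0,0,0],[0,0,0,0,0,0],[0,0,0,0,0,0],[0,0,0,0,0,0],[0,0,0,0,0,0],[0,0,0,0,0,0],[0,0,0,0,0,0]])

```text
clock: 14.57
tcp_pos: [566.6, 53.0, 338.5]
eef_rot: [[-0.934, -0.358, 0.0], [-0.358, 0.934, -0.001], [-0.0, -0.001, -1.0]]
ft_force: [-2.5, -0.6, 5.6]
finger_gap: 0.156
finger_force: 46.4
```

Call:
send_rows(targets=[[0,0,0.02,0,0,3],[0,0,0.02,0,0,3],[0,0,0.01,0,0,3],[0,0,0,0,0,0],[0,0,0,0,0,0],[0,0,0,0,0,0],[0,0,0,0,0,0],[0,0,0,0,0,0],[0,0,0,0,0,0],[0,0,0,0,0,0]])

```text
clock: 15.4
tcp_pos: [566.6, 52.9, 339.0]
eef_rot: [[-0.866, -0.5, 0.0], [-0.5, 0.866, -0.001], [0.0, -0.001, -1.0]]
ft_force: [-2.9, -1.0, 5.4]
finger_gap: 0.159
finger_force: 46.4
```

Call:
send_rows(targets=[[0,0,0.02,0,0,3],[0,0,0.02,0,0,3],[0,0,0.01,0,0,2],[0,0,0,0,0,0],[0,0,0,0,0,0],[0,0,0,0,0,0],[0,0,0,0,0,0],[0,0,0,0,0,0],[0,0,0,0,0,0],[0,0,0,0,0,0]])

```text
clock: 16.23
tcp_pos: [566.3, 53.2, 339.0]
eef_rot: [[-0.787, -0.617, -0.001], [-0.617, 0.787, -0.001], [0.001, -0.0, -1.0]]
ft_force: [-3.5, -3.2, 3.3]
finger_gap: 0.155
finger_force: 46.1
```

Call:
send_rows(targets=[[0,0,0,0,0,2],[0,0,0,0,0,2],[0,0,0,0,0,0],[0,0,0,0,0,0],[0,0,0,0,0,0],[0,0,0,0,0,0],[0,0,0,0,0,0],[0,0,0,0,0,0],[0,0,0,0,0,0],[0,0,0,0,0,0]])

```text
clock: 17.07
tcp_pos: [566.5, 53.1, 338.8]
eef_rot: [[-0.742, -0.671, -0.0], [-0.671, 0.742, -0.001], [0.001, -0.0, -1.0]]
ft_force: [-0.3, -4.9, -3.5]
finger_gap: 0.153
finger_force: 45.1
```

```bash
python3 st.py
```

```text
17.0667 [566.5  53.1 338.8] yaw 132.1 [-0.3 -4.9 -3.5] [-1.32  0.14  0.01] 0.15265857553865356 q7 2.1567296390831587
```

The cap has come off the ribs at about 71° (Fz is free). I'll go a few degrees more, then follow it down.

Call:
send_rows(targets=[[0,0,0,0,0,2],[0,0,0,0,0,2],[0,0,-0.1,0,0,1],[0,0,-0.1,0,0,0],[0,0,-0.1,0,0,0],[0,0,-0.1,0,0,0],[0,0,0,0,0,0],[0,0,0,0,0,0],[0,0,0,0,0,0],[0,0,0,0,0,0]])

```text
clock: 17.9
tcp_pos: [566.5, 52.9, 335.1]
eef_rot: [[-0.681, -0.733, 0.0], [-0.733, 0.681, -0.001], [0.001, -0.001, -1.0]]
ft_force: [-1.0, -5.9, -0.6]
finger_gap: 0.154
finger_force: 45.5
```

```bash
python3 st.py
```

```text
17.9 [566.5  52.9 335.1] yaw 137.1 [-1.  -5.9 -0.6] [-1.47  0.29  0.01] 0.1541601855799083 q7 2.235304300042961
```

Call:
send_rows(targets=[[0,-0.03,-0.1,0,0,0],[0,-0.03,-0.1,0,0,0],[0,0,-0.1,0,0,0],[0,0,-0.05,0,0,0],[0,0,0,0,0,0],[0,0,0,0,0,0],[0,0,0,0,0,0],[0,0,0,0,0,0],[0,0,0,0,0,0],[0,0,0,0,0,0]])

```text
clock: 18.73
tcp_pos: [566.5, 52.7, 331.6]
eef_rot: [[-0.681, -0.733, 0.0], [-0.733, 0.681, -0.0], [0.0, -0.0, -1.0]]
ft_force: [-1.8, -5.4, -0.3]
finger_gap: 0.154
finger_force: 45.5
```

```bash
python3 st.py
```

```text
18.7333 [566.5  52.7 331.6] yaw 137.1 [-1.8 -5.4 -0.3] [-1.26  0.38  0.04] 0.1543114902226489 q7 2.2363523209937384
```

Call:
send_rows(targets=[[0,0,0,0,0,0],[0,0,0,0,0,0],[0,0,0,0,0,0],[0,0,0,0,0,0],[0,0,0,0,0,0],[0,0,0,0,0,0],[0,0,0,0,0,0],[0,0,0,0,0,0],[0,0,0,0,0,0],[0,0,0,0,0,0]], fingers=190)

```text
clock: 19.57
tcp_pos: [566.5, 53.0, 331.6]
eef_rot: [[-0.68, -0.733, 0.0], [-0.733, 0.68, 0.0], [-0.0, 0.0, -1.0]]
ft_force: [-0.0, 0.8, 0.2]
finger_gap: 0.254
finger_force: 0.0
```

```bash
python3 st.py
python3 - <<'E'
from h import *
s=env.get_state();r=env.get_image('wrist'); np.save('pics/w5.npy',{'s':s,'r':r},allow_pickle=True)
q=env.get_image('scene')
f=lambda x:(np.clip(x[:,:,::-1]/255.,0,1)**.5*255).astype('uint8')
a=cv2.resize(f(r['pixels'][170:370,220:420]),(400,400));b=cv2.resize(f(q['pixels'][150:250,265:365]),(400,400),interpolation=2)
cv2.imwrite('pics/w5.png',np.hstack([a,b]))
E
```

```text
19.5667 [566.5  53.  331.6] yaw 137.1 [-0.   0.8  0.2] [-0.01 -0.    0.01] 0.2539331590792943 q7 2.2365632511425053
```

View pics/w5.png

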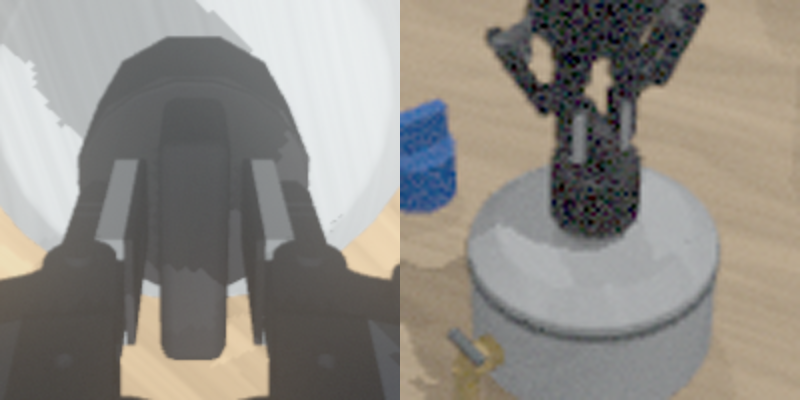

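The cap has dropped into the gap, centred and upright, low on the neck, with the bar at (195,230) between the loosened pads. I'm regripping lightly and screwing it clockwise.

Call:
send_rows(targets=[[0,0,0,0,0,0],[0,0,0,0,0,0],[0,0,0,0,0,0],[0,0,0,0,0,0],[0,0,0,0,0,0],[0,0,0,0,0,-3],[0,0,-0.01,0,0,-3],[0,0,-0.02,0,0,-3],[0,0,-0.02,0,0,-3],[0,0,0,0,0,0]], fingers=255, force=20)

```text
clock: 20.5
tcp_pos: [566.7, 52.9, 331.5]
eef_rot: [[-0.819, -0.574, 0.001], [-0.574, 0.819, -0.0], [-0.001, -0.001, -1.0]]
ft_force: [-0.2, 0.0, 3.1]
finger_gap: 0.156
finger_force: 24.2
```

```bash
python3 st.py
```

```text
20.5 [566.7  52.9 331.5] yaw 125.1 [-0.2  0.   3.1] [-0.15  0.06 -0.08] 0.1560492883111633 q7 2.0476966160666437
```

Call:
send_rows(targets=[[0,0,-0.01,0,0,-3],[0,0,-0.02,0,0,-3],[0,0,-0.02,0,0,-3],[0,0,-0.02,0,0,-3],[0,0,0,0,0,0],[0,0,0,0,0,0],[0,0,0,0,0,0],[0,0,0,0,0,0],[0,0,0,0,0,0],[0,0,0,0,0,0]])

```text
clock: 21.33
tcp_pos: [566.7, 52.9, 330.8]
eef_rot: [[-0.919, -0.394, 0.001], [-0.394, 0.919, 0.0], [-0.001, -0.0, -1.0]]
ft_force: [0.8, -0.4, 4.2]
finger_gap: 0.157
finger_force: 24.5
```

```bash
python3 st.py
```

```text
21.3333 [566.7  52.9 330.8] yaw 113.2 [ 0.8 -0.4  4.2] [-0.15 -0.05 -0.  ] 0.15706929788635252 q7 1.8624361438403398
```

Call:
send_rows(targets=[[0,0,-0.02,0,0,-4],[0,0,-0.02,0,0,-4],[0,0,-0.02,0,0,-4],[0,0,-0.02,0,0,-4],[0,0,-0.03,0,0,-4],[0,0,-0.03,0,0,-4],[0,0,-0.03,0,0,-4],[0,0,0,0,0,0],[0,0,0,0,0,0],[0,0,0,0,0,0]])

```text
clock: 22.17
tcp_pos: [566.5, 53.0, 329.1]
eef_rot: [[-0.996, 0.084, 0.0], [0.084, 0.996, 0.0], [-0.0, 0.0, -1.0]]
ft_force: [-1.9, -0.7, 6.8]
finger_gap: 0.159
finger_force: 24.7
```

```bash
python3 st.py
```

```text
22.1667 [566.5  53.  329.1] yaw 85.2 [-1.9 -0.7  6.8] [-0.09  0.17 -0.09] 0.15883087578585395 q7 1.426489936360719
```

Call:
send_rows(targets=[[0,0,-0.02,0,0,-4],[0,0,-0.02,0,0,-4],[0,0,-0.02,0,0,-4],[0,0,-0.02,0,0,-4],[0,0,-0.02,0,0,-4],[0,0,-0.02,0,0,-4],[0,0,-0.02,0,0,-4],[0,0,0,0,0,0],[0,0,0,0,0,0],[0,0,0,0,0,0]])

```text
clock: 23.0
tcp_pos: [566.4, 53.3, 327.5]
eef_rot: [[-0.841, 0.542, -0.0], [0.542, 0.841, 0.001], [0.001, 0.0, -1.0]]
ft_force: [-0.8, -0.5, 6.9]
finger_gap: 0.158
finger_force: 24.6
```

```bash
python3 st.py
```

```text
23.0 [566.4  53.3 327.5] yaw 57.2 [-0.8 -0.5  6.9] [ 0.07  0.23 -0.08] 0.15844461091271772 q7 0.9934509004121055
```

Call:
send_rows(targets=[[0,0,-0.02,0,0,-4],[0,0,-0.02,0,0,-4],[0,0,-0.02,0,0,-3],[0,0,0,0,0,0],[0,0,0,0,0,0],[0,0,0,0,0,0],[0,0,0,0,0,0],[0,0,0,0,0,0],[0,0,0,0,0,0],[0,0,0,0,0,0]])

```text
clock: 23.83
tcp_pos: [566.4, 53.4, 326.9]
eef_rot: [[-0.722, 0.692, -0.0], [0.692, 0.722, 0.001], [0.001, 0.001, -1.0]]
ft_force: [-0.9, 0.8, 5.8]
finger_gap: 0.158
finger_force: 24.6
```

```bash
python3 st.py
```

```text
23.8333 [566.4  53.4 326.9] yaw 46.2 [-0.9  0.8  5.8] [ 0.17  0.25 -0.09] 0.1582005312878607 q7 0.8243002260354735
```

Not home yet. I'll take small steps and watch the moment.

Call:
send_rows(targets=[[0,0,-0.02,0,0,-3],[0,0,-0.02,0,0,-3],[0,0,-0.01,0,0,-2],[0,0,0,0,0,0],[0,0,0,0,0,0],[0,0,0,0,0,0],[0,0,0,0,0,0],[0,0,0,0,0,0],[0,0,0,0,0,0],[0,0,0,0,0,0]])

```text
clock: 24.67
tcp_pos: [566.5, 53.4, 326.8]
eef_rot: [[-0.619, 0.786, 0.0], [0.786, 0.619, 0.001], [0.001, 0.001, -1.0]]
ft_force: [-0.9, 0.0, 7.2]
finger_gap: 0.158
finger_force: 24.8
```

```bash
python3 st.py
```

```text
24.6667 [566.5  53.4 326.8] yaw 38.2 [-0.9  0.   7.2] [0.08 0.23 0.02] 0.15773214777066646 q7 0.7018269492175551
```

Call:
send_rows(targets=[[0,0,0,0,0,-2],[0,0,0,0,0,-1],[0,0,0,0,0,0],[0,0,0,0,0,0],[0,0,0,0,0,0],[0,0,0,0,0,0],[0,0,0,0,0,0],[0,0,0,0,0,0],[0,0,0,0,0,0],[0,0,0,0,0,0]])

```text
clock: 25.5
tcp_pos: [566.6, 53.4, 326.8]
eef_rot: [[-0.577, 0.817, 0.001], [0.817, 0.577, 0.001], [0.001, 0.001, -1.0]]
ft_force: [-0.9, -0.1, 7.1]
finger_gap: 0.159
finger_force: 24.8
```

```bash
python3 st.py;  python3 - <<'E'
from h import *
s=env.get_state();r=env.get_image('wrist'); np.save('pics/w6.npy',{'s':s,'r':r},allow_pickle=True)
q=env.get_image('scene')
f=lambda x:(np.clip(x[:,:,::-1]/255.,0,1)**.5*255).astype('uint8')
a=cv2.resize(f(r['pixels'][170:370,220:420]),(400,400));b=cv2.resize(f(q['pixels'][150:250,265:365]),(400,400),interpolation=2)
cv2.imwrite('pics/w6.png',np.hstack([a,b]))
E
```

```text
25.5 [566.6  53.4 326.8] yaw 35.2 [-0.9 -0.1  7.1] [0.18 0.21 0.03] 0.15858442816011237 q7 0.6559004597399399
```

View pics/w6.png

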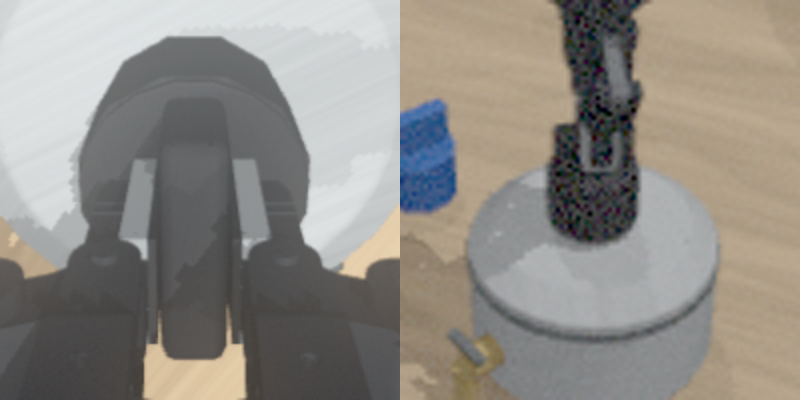

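The wrist view shows the bar still square between the pads, so there is no slip. The cap has bottomed in height (326.8) and the stop isn't reached yet. I'm continuing gently.

Call:
send_rows(targets=[[0,0,0.02,0,0,-2],[0,0,0.02,0,0,-2],[0,0,0,0,0,-2],[0,0,0,0,0,0],[0,0,0,0,0,0],[0,0,0,0,0,0],[0,0,0,0,0,0],[0,0,0,0,0,0],[0,0,0,0,0,0],[0,0,0,0,0,0]])

```text
clock: 26.43
tcp_pos: [566.7, 53.5, 326.8]
eef_rot: [[-0.488, 0.873, 0.001], [0.873, 0.488, 0.001], [0.0, 0.001, -1.0]]
ft_force: [2.0, 2.7, 4.8]
finger_gap: 0.167
finger_force: 34.8
```

```bash
python3 st.py
```

```text
26.4333 [566.7  53.5 326.8] yaw 29.2 [2.  2.7 4.8] [ 0.68 -0.78  0.86] 0.16699334071696031 q7 0.5632154047660695
```

The stop was reached hard (0.86 N m), so I'm easing off at once.

Call:
send_rows(targets=[[0,0,0,0,0,4],[0,0,0,0,0,0],[0,0,0,0,0,0],[0,0,0,0,0,0],[0,0,0,0,0,0],[0,0,0,0,0,0],[0,0,0,0,0,0],[0,0,0,0,0,0],[0,0,0,0,0,0],[0,0,0,0,0,0]])

```text
clock: 27.27
tcp_pos: [566.6, 53.2, 326.8]
eef_rot: [[-0.546, 0.838, 0.001], [0.838, 0.546, 0.001], [0.0, 0.001, -1.0]]
ft_force: [2.4, 4.4, 6.0]
finger_gap: 0.161
finger_force: 24.6
```

```bash
python3 st.py
```

```text
27.2667 [566.6  53.2 326.8] yaw 33.1 [2.4 4.4 6. ] [ 0.99 -0.81  0.13] 0.16081307436928 q7 0.6232591575453619
```

The cap rests at its stop with 0.13 N m left. Releasing and lifting clear.

Call:
send_rows(targets=[[0,0,0,0,0,0],[0,0,0,0,0,0],[0,0,0,0,0,0],[0,0,0,0,0,0],[0,0,0,0,0,0],[0,0,0,0,0,0],[0,0,0,0,0,0],[0,0,0,0,0,0],[0,0,0,0,0,0],[0,0,0,0,0,0]], fingers=120)

```text
clock: 28.1
tcp_pos: [566.4, 53.0, 326.6]
eef_rot: [[-0.547, 0.837, 0.0], [0.837, 0.547, -0.0], [-0.0, -0.0, -1.0]]
ft_force: [-0.4, 0.2, -0.0]
finger_gap: 0.532
finger_force: 0.0
```

Call:
send_rows(targets=[[0,0,0.5,0,0,0],[0,0,1,0,0,0],[0,0,1.5,0,0,0],[0,0,1.5,0,0,0],[0,0,1.5,0,0,0],[0,0,1.5,0,0,0],[0,0,1,0,0,0],[0,0,0,0,0,0],[0,0,0,0,0,0],[0,0,0,0,0,0]])

```text
clock: 28.93
tcp_pos: [566.1, 53.0, 411.0]
eef_rot: [[-0.547, 0.837, -0.001], [0.837, 0.547, -0.0], [0.0, -0.001, -1.0]]
ft_force: [0.8, 0.1, -0.4]
finger_gap: 0.532
finger_force: 0.0
```

```bash
python3 st.py;  python3 - <<'E'
from h import *
s=env.get_state();r=env.get_image('wrist'); np.save('pics/w7.npy',{'s':s,'r':r},allow_pickle=True)
q=env.get_image('scene');np.save('pics/s7.npy',q,allow_pickle=True)
f=lambda x:(np.clip(x[:,:,::-1]/255.,0,1)**.5*255).astype('uint8')
a=cv2.resize(f(r['pixels'][130:330,220:420]),(400,400));b=cv2.resize(f(q['pixels'][150:250,265:365]),(400,400),interpolation=2)
cv2.imwrite('pics/w7.png',np.hstack([a,b]))
E
```

```text
28.9333 [566.1  53.  411. ] yaw 33.1 [ 0.8  0.1 -0.4] [-0.03  0.04 -0.01] 0.531901131088034 q7 0.5749323708568657
```

View pics/w7.png

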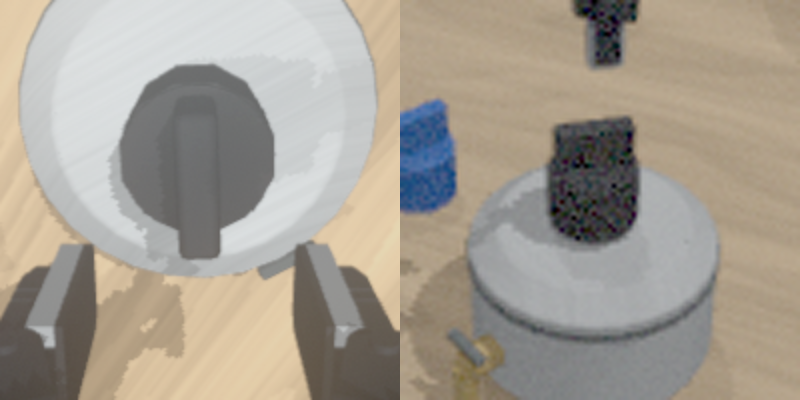

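The cap sits upright and low on the neck, with its bar at wrist crop (197,185) and square with the hand. That means it stayed at its stop after release, and the neighbours are untouched. Handing in.

```bash
python3 -c "
from bench import env
print(env.sign_off())"
```

```text
the job is handed in; nothing more can be done
None
```

The cap is back on the neck: set down gently in line with the tap, backed off to its click at about 71°, screwed clockwise to its end stop and released. At that stop my last step briefly reached 0.86 N m, above the 0.5 N m wanted, and I eased off at once. I judged it home from the stop torque, the height levelling off and the final picture; I did not measure the final height separately.

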